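# Crank a drive carrier home in the docking fixture

## Robot

A 6-joint arm with a two-finger parallel gripper is mounted at the origin on the work surface. World frame = base frame: x ahead of the robot, y to its left, z up, the work surface at z = 0. Lengths are in mm, angles in rad, forces in N, time in s.
With the tool pointing down it reaches from about 275 to 1000 mm from the base axis. Payload 8.4 kg.
Tool frame: the origin (TCP) lies between the finger pads; the fingertips stand r.nose_length ahead of it and the grasp point (between the pads) lies 8 mm behind it (r.nose_length is the distance from the TCP to the fingertips, in mm); y points along the fingers, x is the direction in which the jaws open and shut, and the axes are right-handed (so a half turn about y gives the same grasp; the last joint's range is limited). The gripper opens to 85 mm and grips with 20 to 120 N. Pads are 22 mm wide; open, the fingers measure 114 mm over their backs; the gripper's body (76 mm by 85 mm) begins 54 mm behind the grasp point. The pads swing forward as they close: fully open they stand 13 mm farther back than shut.
Start: joints at [1.103, 0.353, 1.633, -0, 1.155, -0.002], TCP at [280.71, 558.417, 242.281] pointing down, gripper open.
Joint ranges: [-2.63, 2.63], [-0.92, 2.1], [0.06, 2.66], [-1.3, 4.44], [0, 2.69], [-3.02, 3.02]. Speed limits (rad/s): [2.22, 2.22, 2.79, 3.14, 3.14, 3.14].

## Interface

Orientations are given as [roll, pitch, yaw] about the fixed x, y, z axes, in that order (R = Rz(yaw) Ry(pitch) Rx(roll)).
In Python, from rig import r, cams, order gives the robot as it stands. The module is installed in compiled form; this text tells all that it offers.
- The arm moves only by the shell command python3 -m crank 'ROWS' [FORCE]. ROWS is JSON, a list of rows, each a list of 7 numbers: the turn, a rotation vector about the tool's x, y, z in degrees, then the shift along the tool's x, y, z in cm, then the opening, from -1 (shut) to 1 (fully open). A call has exactly 10 rows; each row shifts and turns the pose as measured when the row begins, along the tool's axes as they then stand; what a row does not reach is not made up. A row lasts 1/12 s, in which the tool goes at most 41.7 mm and 7.16 degrees, less where a joint would pass 70% of its speed; a pose out of reach is approached as far as the arm can. A call with a gripper value outside its range is refused whole. The fingers move at their own pace and stop on an object; FORCE is the grip in N (left out, the last holds). Time passes only in rows, so rows that do not move let the fingers close, or fill a call up. It gives the time, the measured TCP pose, the force and the opening at its end, in the units of the state.
- r.sense(): the state, without advancing time (a new reading comes with each control period).
- cams.grab_frame(name): name is "scene" or "top"; returns the picture (384x512x3 uint8, blue, green, red); there is no depth.
- cams.camera_info(name): a dict with "intrinsics" (3x3 intrinsics, pixels), "view" (4x4, takes a point from world to camera coordinates). Camera axes: x right, y up, looking along -z (the intrinsics and any distortion apply to the point x, -y, -z); pixel columns grow to the right and rows downward; lengths in mm; the calibration is good to about 2 mm. A picture is of the moment at which its call begins. camera_info takes no time and is no camera call.
- order.sign_off(): hands the job in, once; it reports no verdict.
The state is a dict: "clock": time; "qpos": joint angles; "qvel": joint speeds; "joint_efforts": joint torques, N m; "eef_pos": TCP position; "tcp_rot": TCP orientation; "contact_force": force on the tool from outside, world axes, zero at the start; "wrist_torque": the same for the moment, N m; "opening": opening from 0.0 (shut) to 1.0 (fully open).
Only numpy, scipy, OpenCV 4.12 (cv2) and the standard library are available. Lean on these libraries where they do the work, as an engineer would, in place of code of your own. Each camera call takes 0.05 s, during which the arm holds its last target.

## Task

Lay the orange drive carrier flat in the open channel of the docking fixture, contact end towards the roofed bay, and let go of it. Then take the crank by its loose red sleeve, keep hold of that sleeve whenever the crank turns, and crank clockwise until you feel the carrier seat against the connector hidden in the bay and the sprung pusher clamps it firmly (about 35 N) but never hard (60 N would crush it). Let go and leave the carrier clamped and everything else on the bench alone.

Things in the scene. Friction and masses are not known exactly. Their poses are not given: they have to be found in the camera images.
- dock: Docking fixture, fixed, 130 mm wide (x), 375 mm long (y). Origin: on the bench below the crank's vertical axis; z up; +y is the push direction, from crank to roofed bay. Grey gearbox under the crank: y -55 to 55 mm, top z 68 mm. Channel: floor z 12 mm, 80 mm wide between rails (tops z 28 mm), open above from y 90 to 225 mm.
- carrier: Orange drive carrier, loose, about 0.22 kg: slab 74 (x) x 100 (y) x 16 mm; on top a grip rib 12 mm thick (x), y -30 to +12 mm, z 16 to 49 mm. Origin: centre of underside. +y is the contact end (brass strip), to face the dock's +y. Lay it centred about 155 mm along dock y (3 mm play at each side); it then slides with 1 to 3 N. It may swap bench places with the grey spare.
- pusher: Steel block in the channel, driven along dock +y by the crank, 7.16 mm per rad (45 mm per turn); at crank angle 0 its origin is at dock y 53 mm. The black pad in front of it rides on a short stiff spring: once the carrier is stopped, a quarter turn takes the pad from 0 to nearly 60 N. Pad face 25 mm ahead (+y) of the origin, spring free. Origin: centre of the underside, dock z 14 mm.
- crank (a joint): Crank angle, rad: grows clockwise seen from above and moves the pusher towards the bay. Starts 0 to 2.4, handle on the side away from the bay. Friction (0.45 N m: about 9 N at the sleeve turning, 4 to 5 N standing) holds the crank where it is left. Every 10 N of pad force adds about 1.2 N of tangential force at the sleeve.
- sleeve: Red grip sleeve, upright, 23 mm diameter, 58 mm tall (z 91 to 149 mm above the bench), spinning freely on the crank's pin, so a gripper can keep its own heading as it goes round. Its axis is 50 mm from the crank axis. Origin: centre of its lower end.
- sleeve_mid (a point): Centre of the red sleeve, on its axis, 29 mm above its lower end (120 mm above the bench).
- spare: Grey drive carrier of the same shape, not wanted: leave it. Origin: centre of the underside.
- adapter: Small black box, 55 x 55 x 18 mm: leave it. Origin: centre of the underside.
- board: Flat red circuit board, 70 x 100 x 6 mm: leave it. Origin: centre of the underside.
- carrier_front (a point): Middle of the contact end of the orange carrier, at its underside, 50 mm along its +y from its origin.
- bay_mouth (a point): Centre of the roofed bay's open mouth, on the channel floor (dock y 225 mm, z 12 mm). Bay 84 mm wide, 80 mm deep along dock +y, roof from z 46 to 56 mm. A connector bar is hidden under the roof: its face lies 12 to 32 mm inside the mouth, differently each time and not measured; the carrier's front end stops against it.
Things that resemble listed ones, but are neither listed nor needed, are in the scene too. There is more than one size of the carrier; the one meant has the size given above.

How it is judged:
By the outcome, as a careful person would: the job done as asked, in the order asked, and still so for the second after the job is handed in, with the robot touching nothing.
It also fails if it takes over 72 s, if anything falls off the work surface, if the arm or the gripper's body presses on something with over 40 N, if the wrist force passes 120 N, or if a joint passes its speed limit or range.

## Working session

There is one attempt and no reset: what is moved stays moved. The work goes in short steps, Python scripts to look and compute and a shell command to move; the robot and the scene stay as the last step left them, time stands still between calls to the robot, and variables do not carry over. Pictures are saved under pics/ and viewed, and the job is handed in when it is done.

```bash
mkdir -p pics; ls; python3 - <<'E'
from rig import r,cams,order
import cv2,json
s=r.sense();print({k:(v if not hasattr(v,'tolist') else v.tolist()) for k,v in s.items()}, r.nose_length)
for n in("scene","top"):
    im=cams.grab_frame(n);cv2.imwrite(f"pics/{n}0.png",im);
    ci=cams.camera_info(n);print(n,{k:getattr(v,'tolist',lambda:v)() for k,v in ci.items()})
E
```

```text
pics
{'clock': 0.0, 'qpos': [1.1025860377521417, 0.3536582744430082, 1.634134179903828, -7.367140690509159e-06, 1.1552085037895545, -0.0024065669489429756], 'qvel': [0.0004369012598839179, -0.0008840018453967923, -0.0019109628745013888, -0.0006757699938427561, 0.00023114354317877985, 0.0013388099423572524], 'joint_efforts': [0.0013221918561612256, -60.526864528656006, -34.20623302459717, 9.089533477890654e-05, 0.009414607775397599, 1.1428252264522598e-05], 'eef_pos': [280.50928527066, 557.9958766198588, 241.5553314811944], 'tcp_rot': [-1.5707996734519432, 0.0014083166887406406, 1.1049955814099344], 'contact_force': [0.04134205333327195, -0.15708983524198797, -0.011943529208515569], 'wrist_torque': [-0.057036268716586326, -0.05122124429223015, -0.021383010340563162], 'opening': 1.0018085525034137} 11.0
scene {'intrinsics': [[361.93626701310853, 0.0, 260.3805964204219], [0.0, 361.93626701310853, 185.73650085673987], [0.0, 0.0, 1.0]], 'view': [[-0.7805540040833975, 0.6250611601451521, -0.005830333384257643, 409.63279692572627], [-0.5223137646212712, -0.6470659653525999, 0.5554223327968215, 222.3030454143868], [0.3434003174088959, 0.4365823892008291, 0.8315479778360148, -1359.8883364781943], [0.0, 0.0, 0.0, 1.0]]}
top {'intrinsics': [[488.4821345196878, 0.0, 266.2890763521387], [0.0, 488.4821345196878, 188.35217272579], [0.0, 0.0, 1.0]], 'view': [[-0.001701556449925293, -0.999938128603823, 0.010992891791151168, 27.305989473601773], [0.9959865719199685, -0.0007109079648078719, 0.08949996181549577, -576.0640840778351], [-0.08948660939356985, 0.011101061847851043, 0.9959261584902233, -1516.8851583125142], [0.0, 0.0, 0.0, 1.0]]}
```

View pics/scene0.png

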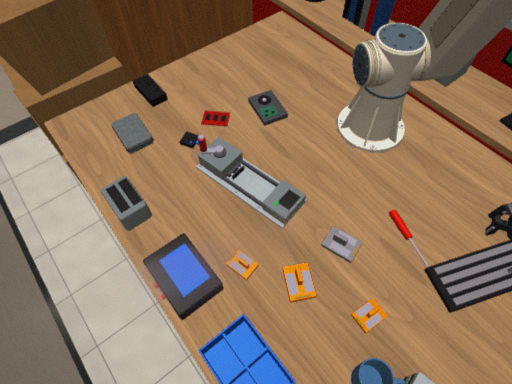

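View pics/top0.png

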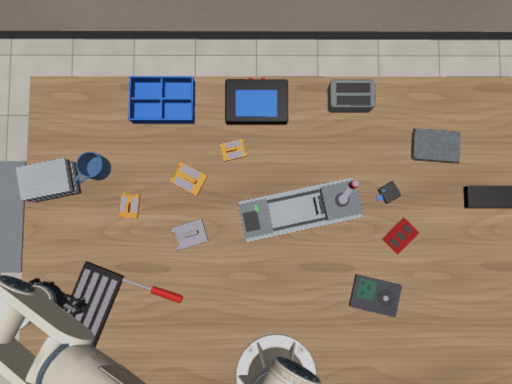

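```bash
cat > h.py <<'E'
import numpy as np,cv2
from rig import r,cams,order
def ray(n,uv):
    ci=cams.camera_info(n);K=np.array(ci['intrinsics']);V=np.array(ci['view']);R=V[:3,:3];t=V[:3,3]
    d=np.linalg.inv(K)@np.array([uv[0],uv[1],1.]);d=d*[1,-1,-1]
    return -R.T@t,R.T@d
def onz(n,uv,z):
    o,d=ray(n,uv);return o+d*(z-o[2])/d[2]
def proj(n,p):
    ci=cams.camera_info(n);K=np.array(ci['intrinsics']);V=np.array(ci['view'])
    c=V[:3,:3]@np.array(p,float)+V[:3,3];c=c*[1,-1,-1];q=K@c;return q[:2]/q[2]
def tri(a,b):
    o1,d1=ray('scene',a);o2,d2=ray('top',b)
    d1/=np.linalg.norm(d1);d2/=np.linalg.norm(d2)
    s=np.linalg.lstsq(np.c_[d1,-d2],o2-o1,rcond=None)[0]
    p,q=o1+s[0]*d1,o2+s[1]*d2
    return (p+q)/2,np.linalg.norm(p-q)
E
python3 - <<'E'
from h import *
t=cv2.imread('pics/top0.png');s=cv2.imread('pics/scene0.png')
def crop(im,x,y,w,h,k): return cv2.resize(im[y:y+h,x:x+w],None,fx=k,fy=k,interpolation=cv2.INTER_CUBIC)
cv2.imwrite('pics/c1.png',crop(t,105,130,155,125,5))
cv2.imwrite('pics/c2.png',crop(t,230,170,140,80,5))
cv2.imwrite('pics/c3.png',crop(s,180,120,135,110,5))
cv2.imwrite('pics/c4.png',crop(s,220,220,180,120,4))
for n,im in(('top',t),('scene',s)):
    hsv=cv2.cvtColor(im,cv2.COLOR_BGR2HSV)
    m=cv2.inRange(hsv,(10,180,170),(25,255,255))
    m=cv2.morphologyEx(m,cv2.MORPH_CLOSE,np.ones((7,7),np.uint8))
    for c in cv2.findContours(m,cv2.RETR_EXTERNAL,cv2.CHAIN_APPROX_NONE)[0]:
        if cv2.contourArea(c)<80: continue
        rc=cv2.minAreaRect(c);b=cv2.boxPoints(rc)
        P=np.array([onz(n,q,16)[:2] for q in b])
        print(n,np.round(rc[0]),P.mean(0).round(1),[np.linalg.norm(P[i]-P[i-1]).round(1) for i in range(4)])
E
```

```text
scene [369. 315.] [524.4 463.6] [np.float64(57.0), np.float64(79.5), np.float64(58.5), np.float64(77.2)]
scene [299. 281.] [608.4 277.9] [np.float64(100.9), np.float64(76.7), np.float64(102.0), np.float64(72.6)]
scene [242. 264.] [702.4 136.7] [np.float64(75.7), np.float64(58.2), np.float64(77.7), np.float64(56.6)]
```

View pics/c1.png

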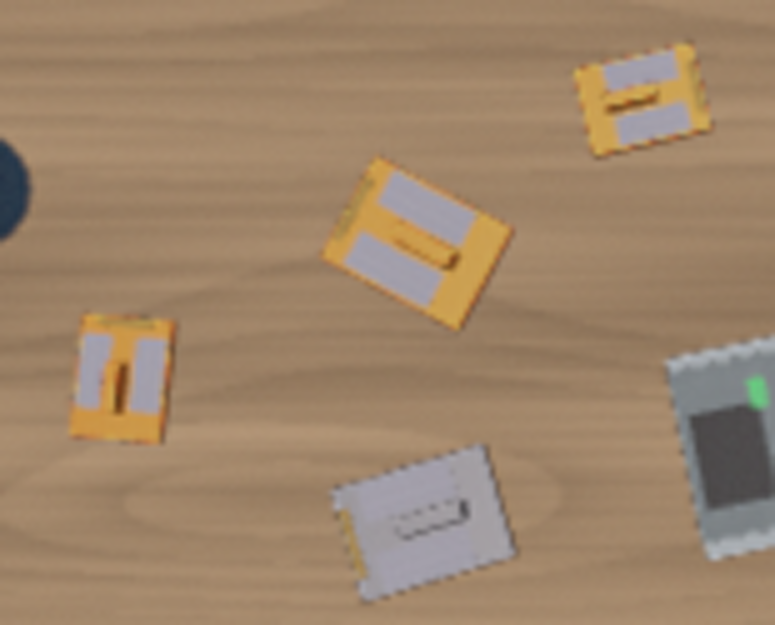

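View pics/c2.png

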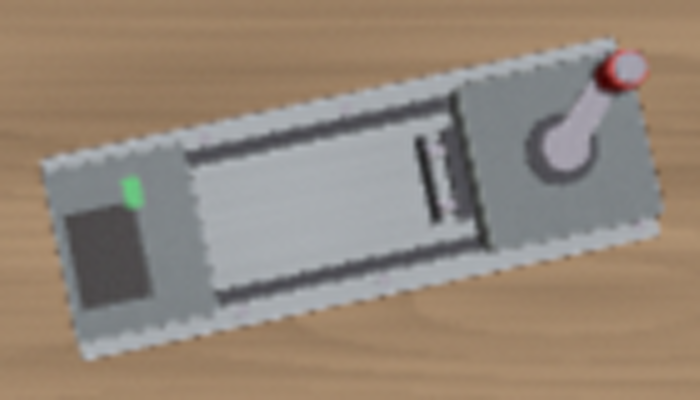

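View pics/c3.png

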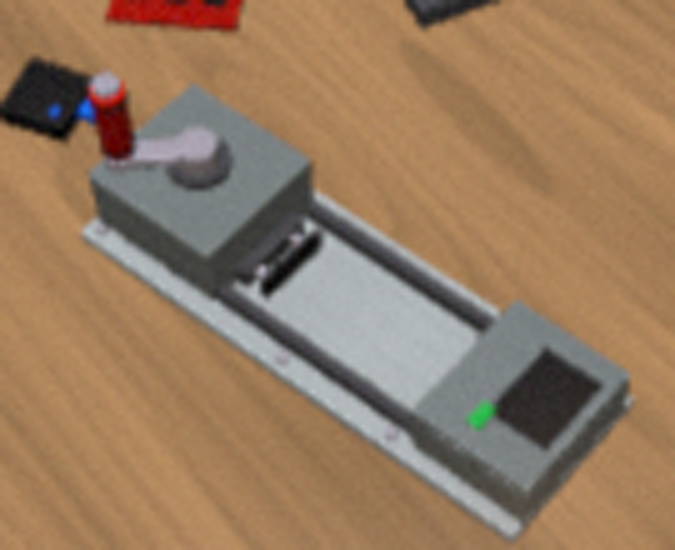

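View pics/c4.png

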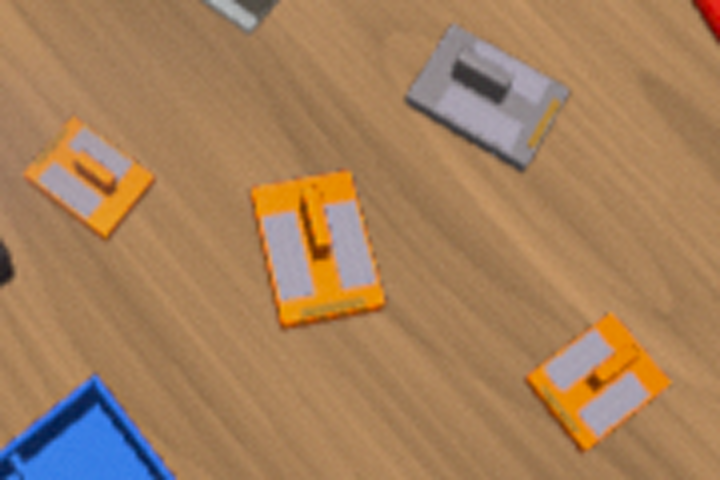

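```bash
python3 - <<'E'
from h import *
t=cv2.imread('pics/top0.png');s=cv2.imread('pics/scene0.png')
def crop(im,x,y,w,h,k,f): 
    c=cv2.resize(im[y:y+h,x:x+w],None,fx=k,fy=k,interpolation=cv2.INTER_CUBIC)
    for i in range(0,w,10): cv2.line(c,(i*k,0),(i*k,6),(0,0,255),1); cv2.putText(c,str(x+i),(i*k+2,16),0,.4,(0,0,255))
    for i in range(0,h,10): cv2.line(c,(0,i*k),(6,i*k),(0,0,255),1); cv2.putText(c,str(y+i),(8,i*k+4),0,.4,(0,0,255))
    cv2.imwrite(f,c)
crop(t,310,170,56,54,11,'pics/d1.png')
crop(t,234,190,56,54,11,'pics/d2.png')
crop(s,190,130,60,54,11,'pics/d3.png')
crop(s,255,172,56,54,11,'pics/d4.png')
im=t;hsv=cv2.cvtColor(im,cv2.COLOR_BGR2HSV)
m=cv2.inRange(hsv,(12,150,190),(28,255,255))
m=cv2.morphologyEx(m,cv2.MORPH_CLOSE,np.ones((9,9),np.uint8))
for n,M in(('top',m),):
    for c in cv2.findContours(M,cv2.RETR_EXTERNAL,cv2.CHAIN_APPROX_NONE)[0]:
        if cv2.contourArea(c)<80: continue
        rc=cv2.minAreaRect(c);b=cv2.boxPoints(rc)
        P=np.array([onz(n,q,16)[:2] for q in b])
        print(n,np.round(rc[0]),P.mean(0).round(1),P.round(1).tolist(),[np.linalg.norm(P[i]-P[i-1]).round(1) for i in range(4)])
for q in [(378,157),(513,230),(461,330),(323,258)]:
    print(onz('top',(q[0]/5+104.6,q[1]/5+129.6),16).round(1))
E
```

```text
top [128. 205.] [524.6 461.9] [[489.9, 491.8], [564.7, 486.2], [559.2, 432.0], [484.5, 437.8]] [np.float64(54.2), np.float64(75.0), np.float64(54.5), np.float64(75.0)]
top [188. 178.] [610.5 275.9] [[602.1, 334.9], [665.2, 301.8], [618.7, 216.8], [555.9, 250.2]] [np.float64(96.5), np.float64(71.3), np.float64(96.9), np.float64(71.1)]
top [233. 150.] [699.9 134.3] [[718.8, 174.9], [733.2, 104.2], [680.9, 93.7], [666.7, 164.3]] [np.float64(53.3), np.float64(72.1), np.float64(53.3), np.float64(71.9)]
[664.7 300.8  16. ]
[617.8 214.4  16. ]
[554.1 246.7  16. ]
[600.  334.7  16. ]
```

View pics/d1.png

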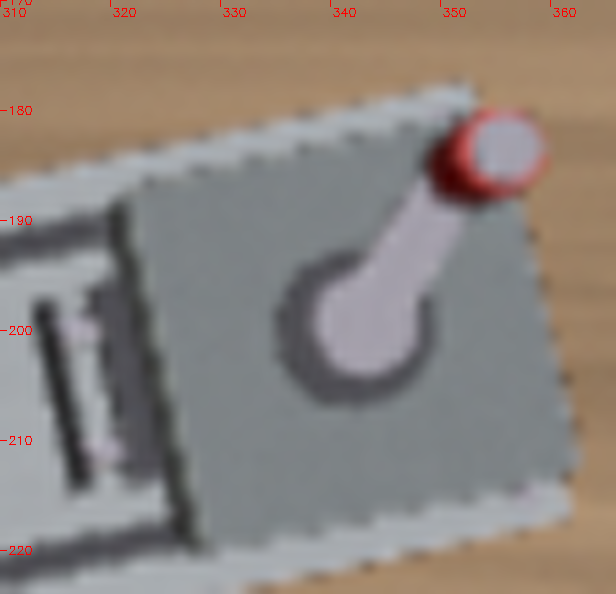

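View pics/d2.png

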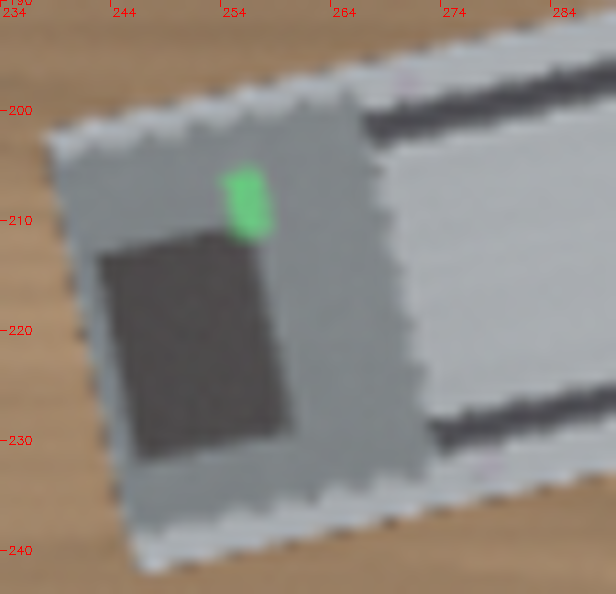

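View pics/d3.png

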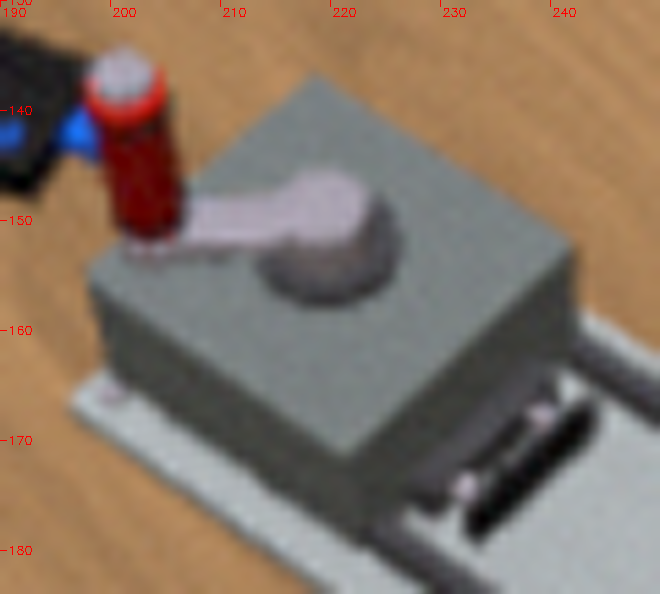

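View pics/d4.png

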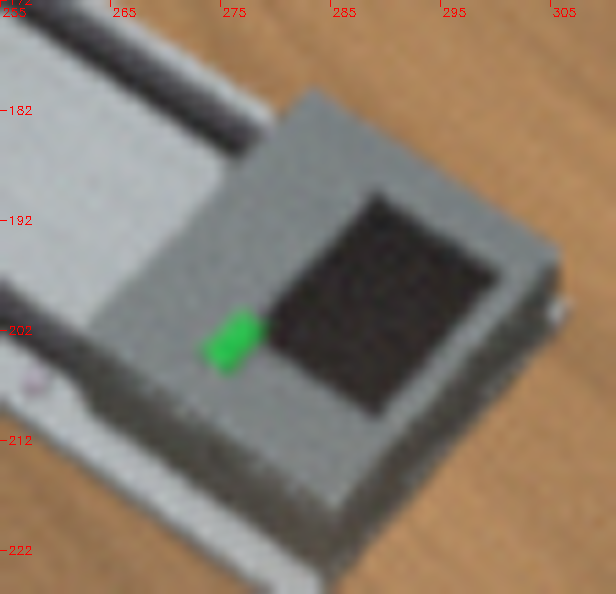

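```bash
cat > fit.py <<'E'
from h import *
from scipy.optimize import least_squares
o=.45
G=68;Rf=56
# dock x right of +y
top={'gTL':(321.8,187.3),'gBL':(327.7,220),'gBR':(362,213.8),'rMh':(265.4,198.6),'rMl':(273.1,233.2),'rFl':(246.3,238.2),'rFh':(239,203.2)}
sc={'gTL':(221.4,171.4),'gBL':(242.3,152.3),'gBR':(218.6,136.8),'gTR':(198.4,154.5),'rMl':(283.5,180.2),'rFl':(305.5,194.7),'rFh':(285,218.8),'rMh':(262.7,202.5)}
for k in top:
    if k in sc: print(k,*[np.round(v,1) for v in tri(np.array(sc[k])-o,np.array(top[k])-o)])
print('sleevetop',*[np.round(v,1) for v in tri(np.array((201.1,136.8))-o,np.array((355.8,183.2))-o)])
# dock y = world +y-ish; dock +x = rot(-90) of +y -> world +x side
def mod(k,w1,w2):
    hi={'gTL':1,'gTR':1,'gBL':-1,'gBR':-1,'rMh':1,'rFh':1,'rMl':-1,'rFl':-1}[k]
    if k[0]=='g': return (hi*w1, 55 if k in('gTL','gBL') else -55, G)
    return (hi*w2, 225 if k[1]=='M' else 320, Rf)
def W(p,q):
    c,s=np.cos(p[2]),np.sin(p[2]);return np.array([p[0]+c*q[0]-s*q[1],p[1]+s*q[0]+c*q[1],q[2]])
def res(p):
    return np.concatenate([proj(n,W(p,mod(k,p[3],p[4])))-(np.array(v)-o) for n,d in(('top',top),('scene',sc)) for k,v in d.items()])
f=least_squares(res,[600,-130,.0,50,55],loss='soft_l1')
print(f.x.round(3));print(f.fun.reshape(-1,2).round(1).tolist())
E
python3 fit.py
```

```text
gTL [ 576.1 -142.    62.6] 3.0
gBL [ 476.3 -159.3   66.2] 0.3
gBR [ 496.4 -266.4   63.8] 2.8
rMh [542.7  31.4  56.4] 0.8
rMl [436.7   7.4  53.5] 0.6
rFl [420.3  91.1  53.5] 2.9
rFh [527.1 114.7  53.8] 5.5
sleevetop [ 579.9 -229.7  155.6] 1.6
[ 536.551 -203.256    6.483   51.006   54.254]
[[-1.0, 0.4], [0.1, 0.2], [0.9, -0.8], [1.0, -0.6], [0.4, -0.7], [-3.2, 0.5], [-2.8, 0.9], [0.0, -0.6], [0.1, -0.5], [-0.1, -0.8], [-1.1, -0.7], [-0.5, -0.3], [1.6, 1.2], [0.8, 0.8], [-1.4, -0.3]]
```

```bash
sed -i 's/mod(k,w1,w2)/mod(k,w1,w2,L=320)/; s/else 320/else L/; s/mod(k,p\[3\],p\[4\])/mod(k,p[3],p[4],p[5])/; s/50,55\]/50,55,310]/' fit.py; cat >> fit.py <<'E'
p=f.x
print('yaw',p[2]-2*np.pi)
s,d=tri(np.array((201.1,136.8))-o,np.array((355.8,183.2))-o)
v=s[:2]-p[:2];print('sleeve rel',v,np.hypot(*v))
s=onz('top',(355.8-o,183.2-o),149);v=s[:2]-p[:2];print(s,v,np.hypot(*v))
print('hub top view',[onz('top',(343-o,199.5-o),z).round(1) for z in (80,90)])
# pad face line
for a in [(313.6,198),(317,214)]: print('pad',onz('top',a,30))
print('target',W(p,(0,155,12)), 'mouth',W(p,(0,225,12)))
E
python3 fit.py
```

```text
gTL [ 576.1 -142.    62.6] 3.0
gBL [ 476.3 -159.3   66.2] 0.3
gBR [ 496.4 -266.4   63.8] 2.8
rMh [542.7  31.4  56.4] 0.8
rMl [436.7   7.4  53.5] 0.6
rFl [420.3  91.1  53.5] 2.9
rFh [527.1 114.7  53.8] 5.5
sleevetop [ 579.9 -229.7  155.6] 1.6Traceback (most recent call last):
  File "fit.py", line 20, in <module>
    f=least_squares(res,[600,-130,.0,50,55,310],loss='soft_l1')
    return func(*args, **kwargs)
    result = trf(vector_fun.fun, vector_fun.jac, x0, f0, J0, lb, ub, ftol, xtol,
                 gtol, max_nfev, x_scale, loss_function, tr_solver,
                 tr_options.copy(), verbose, callback=callback_wrapped)
    return trf_no_bounds(
        fun, jac, x0, f0, J0, ftol, xtol, gtol, max_nfev, x_scale,
        loss_function, tr_solver, tr_options, verbose, callback=callback)
    J = jac(x)
    self._update_jac()
    ~~~~~~~~~~~~~~~~^^
    self.J = self.jac_wrapped(xp_copy(self.x), f0=self.f)
             ~~~~~~~~~~~~~~~~^^^^^^^^^^^^^^^^^^^^^^^^^^^^
    J, dct = approx_derivative(
             ~~~~~~~~~~~~~~~~~^
        self.fun,
        ^^^^^^^^^
    ...<2 lines>...
    
[... 445 characters left out ...]
^^^^^^^
    f = np.atleast_1d(self.fun(x, *self.args, **self.kwargs))
                      ~~~~~~~~^^^^^^^^^^^^^^^^^^^^^^^^^^^^^^
    return np.atleast_1d(self.fun(x))
                         ~~~~~~~~^^^
    return self.f(x, *self.args, **self.kwargs)
           ~~~~~~^^^^^^^^^^^^^^^^^^^^^^^^^^^^^^
  File "fit.py", line 19, in res
    return np.concatenate([proj(n,W(p,mod(k,p[3],p[4],p[5])))-(np.array(v)-o) for n,d in(('top',top),('scene',sc)) for k,v in d.items()])
                           ~~~~^^^^^^^^^^^^^^^^^^^^^^^^^^^^^^
  File "h.py", line 10, in proj
    ci=cams.camera_info(n);K=np.array(ci['intrinsics']);V=np.array(ci['view'])
ValueError: time passes only in moves, steps and waits
```

```bash
sed -i 's/^from rig.*/&\n_C={}\ndef CI(n):\n    if n not in _C: _C[n]=cams.camera_info(n)\n    return _C[n]/; s/ci=cams.camera_info(n)/ci=CI(n)/' h.py; python3 fit.py | tail -n +9
```

```text
[ 536.716 -201.199    6.488   51.114   54.22   310.764]
[[-1.7, 0.4], [-0.5, 0.3], [0.2, -0.9], [0.3, -0.4], [-0.1, -0.5], [-0.7, 0.3], [-0.5, 0.7], [0.4, -0.1], [0.4, -0.2], [0.1, -0.4], [-0.8, -0.2], [-0.0, -0.1], [-0.2, -0.3], [-0.9, -0.7], [-0.7, 0.0]]
yaw 0.20471635930549859
sleeve rel [ 43.20804004 -28.54049766] 51.78315103518706
[ 581.21723841 -231.51661828  149.        ] [ 44.5015675  -30.31729099] 53.847262169318334
hub top view [array([ 538.3, -205. ,   80. ]), array([ 537.7, -203.3,   90. ])]
pad [ 545.12046408 -122.17629132   30.        ]
pad [ 494.79335806 -132.33450235   30.        ]
target [505.20580613 -49.4359311   12.        ] mouth [490.97554462  19.10237685  12.        ]
```

```bash
cat > prof.py <<'E'
from h import *
P=np.array([537.0,-201.8,0.2047])
def W(q,p=P):
    c,s=np.cos(p[2]),np.sin(p[2]);return np.array([p[0]+c*q[0]-s*q[1],p[1]+s*q[0]+c*q[1],q[2]])
if __name__=='__main__':
    print('camera',ray('top',(0,0))[0])
    for n in('top','scene'):
        im=cv2.cvtColor(cv2.imread(f'pics/{n}0.png'),cv2.COLOR_BGR2GRAY).astype(np.float32)
        for ys in((108,135),(135,160),(160,190),(190,212)):
            xs=np.arange(-70,71,1.0)
            pr=0
            for y in np.linspace(*ys,12):
                uv=np.array([proj(n,W((x,y,28))) for x in xs],np.float32)
                pr=pr+cv2.remap(im,uv[None,:,0].copy(),uv[None,:,1].copy(),cv2.INTER_LINEAR)[0]
            g=np.gradient(pr/12)
            # signed edges
            idx=[i for i in range(1,len(g)-1) if abs(g[i])>4 and abs(g[i])>=abs(g[i-1]) and abs(g[i])>abs(g[i+1])]
            print(n,ys,[(xs[i],round(float(g[i]),1)) for i in idx])
E
python3 prof.py
```

```text
camera [ 438.05764533   43.73380743 1561.96315033]
top (108, 135) [(np.float64(-65.0), 10.1), (np.float64(-50.0), -14.8), (np.float64(-40.0), 16.6), (np.float64(39.0), -16.0), (np.float64(49.0), 16.4), (np.float64(63.0), -8.8)]
top (135, 160) [(np.float64(-65.0), 8.2), (np.float64(-50.0), -15.2), (np.float64(-40.0), 17.0), (np.float64(39.0), -16.5), (np.float64(49.0), 17.1), (np.float64(63.0), -8.4)]
top (160, 190) [(np.float64(-65.0), 9.5), (np.float64(-50.0), -15.3), (np.float64(-41.0), 16.9), (np.float64(38.0), -15.9), (np.float64(49.0), 17.0), (np.float64(63.0), -9.3)]
top (190, 212) [(np.float64(-65.0), 10.9), (np.float64(-50.0), -14.3), (np.float64(-41.0), 15.5), (np.float64(38.0), -15.7), (np.float64(49.0), 15.4), (np.float64(63.0), -9.5)]
scene (108, 135) [(np.float64(-57.0), 6.7), (np.float64(-49.0), -13.1), (np.float64(-34.0), 19.3), (np.float64(40.0), -15.0), (np.float64(48.0), -4.3), (np.float64(54.0), 20.4)]
scene (135, 160) [(np.float64(-57.0), 6.4), (np.float64(-49.0), -13.9), (np.float64(-42.0), -4.8), (np.float64(-34.0), 19.5), (np.float64(40.0), -15.5), (np.float64(48.0), -4.8), (np.float64(54.0), 22.1)]
scene (160, 190) [(np.float64(-57.0), 7.3), (np.float64(-49.0), -14.2), (np.float64(-42.0), -5.1), (np.float64(-35.0), 20.3), (np.float64(40.0), -15.5), (np.float64(48.0), -4.6), (np.float64(54.0), 21.7)]
scene (190, 212) [(np.float64(-57.0), 7.7), (np.float64(-50.0), -14.0), (np.float64(-42.0), -4.6), (np.float64(-35.0), 18.7), (np.float64(40.0), -15.0), (np.float64(47.0), -4.1), (np.float64(54.0), 21.9)]
```

Candidates (top view): large orange (188,179), measured about 100x74; small orange ones at (233,150) and (129,206), about 75x55; and the grey spare at (190,234). I'm choosing (188,179): it has the right size, and the crop shows the brass strip at its upper-left end. The dock fit gives origin ≈(537,-202) and yaw ≈12°.

```bash
python3 -m crank '[[0,7,0,-0.9,0,-3.4,1],[0,7,0,-0.5,0,-3.5,1],[0,7,0,0,0,-3.5,1],[0,7,0,0.3,0,-3.5,1],[0,7,0,0.8,0,-3.4,1],[0,7,0,1.2,0,-3.3,1],[0,7,0,1.6,0,-3.1,1],[0,7,0,2,0,-2.9,1],[0,7,0,2.3,0,-2.6,1],[0,7,0,2.6,0,-2.3,1]]' 60
```

```text
clock: 0.93
eef_pos: [543.7, 316.3, 237.4]
tcp_rot: [-1.575, 0.006, -0.14]
contact_force: [0.2, -0.1, -0.9]
opening: 1.004
```

```bash
cat > go.py <<'E'
import sys
from h import *
from scipy.spatial.transform import Rotation as Ro
# usage: go.py x y z yawdeg : prints remaining turn & tool-frame shift (cm), after-turn frame also
s=r.sense();p=np.array(s['eef_pos']);R=Ro.from_euler('xyz',s['tcp_rot'])
x,y,z,w=map(float,sys.argv[1:5])
T=Ro.from_euler('xyz',[-np.pi/2,0,np.radians(w)])
d=np.array([x,y,z])-p
print('t',round(s['clock'],2),'pos',p.round(1),'yaw',np.degrees(s['tcp_rot']).round(1),'open',round(s['opening'],3),'F',np.round(s['contact_force'],1),'q6',round(s['qpos'][5],2))
print('turn(tool deg)',np.degrees((R.inv()*T).as_rotvec()).round(2),'shift now cm',(R.inv().apply(d)/10).round(2),'shift in target frame',(T.inv().apply(d)/10).round(2))
E
python3 go.py 605.6 267.3 120 -28
python3 - <<'E'
from h import *
# rib check : centre on top plane z=49 in both views
t=cv2.imread('pics/top0.png')
print(proj('top',(605.6,267.3,49)),onz('top',(190,178),49))
for n in('top','scene'):
  for q in [(-6,-30),(6,-30),(6,12),(-6,12)]:
    a=np.radians(-28);X=609.8+q[0]*np.cos(a)-q[1]*np.sin(a);Y=275.2+q[0]*np.sin(a)+q[1]*np.cos(a)
    u=proj(n,(X,Y,49));print(n,u.round(1), ((u-[104.6,129.6])*5).round() if n=='top' else ((u-[219.6,219.6])*4).round())
E
```

```text
t 0.93 pos [543.7 316.3 237.4] yaw [-90.2   0.3  -8. ] open 1.004 F [ 0.2 -0.1 -0.9] q6 0.66
turn(tool deg) [ 0.29 19.96 -0.28] shift now cm [ 6.88 11.72 -3.94] shift in target frame [ 7.77 11.74 -1.42]
[188.97443618 178.28845727] [606.50099487 264.1265856   49.        ]
top [194.  183.1] [447. 268.]
top [195.9 179.8] [456. 251.]
top [184.  173.5] [397. 219.]
top [182.1 176.8] [388. 236.]
scene [298.4 265.4] [315. 183.]
scene [294.2 266.2] [298. 186.]
scene [297.9 280.7] [313. 244.]
scene [302.1 279.9] [330. 241.]
```

```bash
python3 -m crank '[[0,6.7,0,2,3,-1.2,1],[0,6.7,0,2.4,3,-0.9,1],[0,6.6,0,2.4,3,-0.4,1],[0,0,0,1,2.7,-0.4,1],[0,0,0,0,0,0,1],[0,0,0,0,0,0,1],[0,0,0,0,0,0,1],[0,0,0,0,0,0,1],[0,0,0,0,0,0,1],[0,0,0,0,0,0,1]]' >/dev/null;python3 go.py 605.6 267.3 32 -28
python3 - <<'E'
from h import *
for n in('top','scene'):
    im=cams.grab_frame(n);cv2.imwrite(f'pics/{n}1.png',im)
    u=proj(n,(605.6,267.3,49)).astype(int)
    c=im[u[1]-40:u[1]+40,u[0]-50:u[0]+50];cv2.imwrite(f'pics/e_{n}.png',cv2.resize(c,None,fx=7,fy=7,interpolation=cv2.INTER_CUBIC))
E
```

```text
t 1.77 pos [618.1 259.  120.6] yaw [-90.   -0.  -29.7] open 0.997 F [ 0.3 -0.1 -0.8] q6 0.91
turn(tool deg) [ 0.04 -1.74  0.01] shift now cm [-1.5   8.86  0.11] shift in target frame [-1.49  8.86  0.15]
```

View pics/e_scene.png

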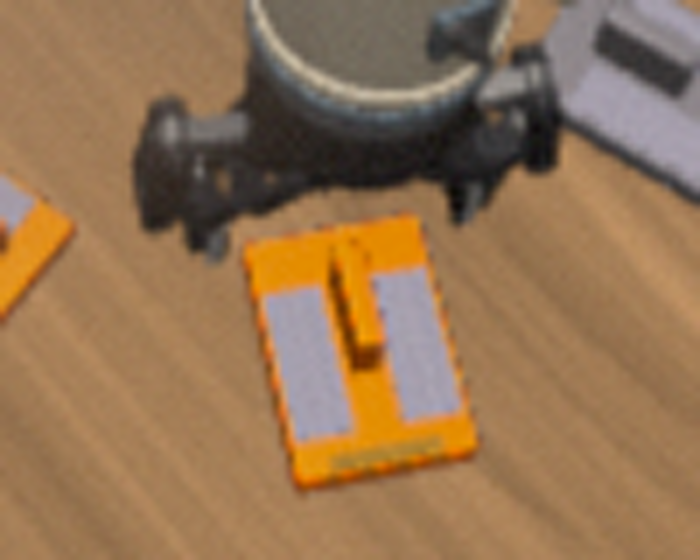

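```bash
python3 -m crank '[[0,-1.7,0,-1.5,1.5,0.1,0.1],[0,0,0,0,2,0,0.1],[0,0,0,0,2,0,0.1],[0,0,0,0,1.2,0,0.1],[0,0,0,0,0,0,0.1],[0,0,0,0,0,0,0.1],[0,0,0,0,0,0,0.1],[0,0,0,0,0,0,0.1],[0,0,0,0,0,0,0.1],[0,0,0,0,0,0,0.1]]' >/dev/null;python3 go.py 605.6 267.3 34 -28
```

```text
t 2.7 pos [609.5 271.5  60.4] yaw [-89.4  -0.5 -27.8] open 0.552 F [ 0.5 -0.1 -0.3] q6 0.9
turn(tool deg) [-0.58  0.19  0.5 ] shift now cm [-0.17  2.63 -0.58] shift in target frame [-0.15  2.64 -0.56]
```

```bash
python3 -m crank '[[0,0,0,-0.2,0.8,-0.6,0.1],[0,0,0,0,1,0,0.1],[-0.5,0,0.5,0,0.6,0,0.1],[0,0,0,0,0,0,0.1],[0,0,0,0,0,0,0.1],[0,0,0,0,0,0,0.1],[0,0,0,0,0,0,0.1],[0,0,0,0,0,0,0.1],[0,0,0,0,0,0,0.1],[0,0,0,0,0,0,0.1]]' >/dev/null;python3 go.py 605.6 267.3 34 -28
```

```text
t 3.53 pos [605.4 266.8  34.5] yaw [-89.9   0.  -27.8] open 0.546 F [ 0.3  0.6 -0.6] q6 0.9
turn(tool deg) [-0.07  0.17 -0.01] shift now cm [-0.01  0.05  0.06] shift in target frame [-0.01  0.05  0.06]
```

```bash
python3 -m crank '[[0,0,0,0,0,0,-1],[0,0,0,0,0,0,-1],[0,0,0,0,0,0,-1],[0,0,0,0,0,0,-1],[0,0,0,0,0,0,-1],[0,0,0,0,0,0,-1],[0,0,0,0,0,0,-1],[0,0,0,0,0,0,-1],[0,0,0,0,0,0,-1],[0,0,0,0,0,0,-1]]' 60;python3 go.py 605.6 267.3 34 -28
```

```text
clock: 4.37
eef_pos: [605.8, 266.9, 35.2]
tcp_rot: [-1.569, -0.001, -0.486]
contact_force: [-0.2, 0.3, 0.3]
opening: 0.132
t 4.37 pos [605.8 266.9  35.2] yaw [-89.9  -0.  -27.8] open 0.132 F [-0.2  0.3  0.3] q6 0.9
turn(tool deg) [-0.12  0.17  0.03] shift now cm [-0.03  0.12  0.02] shift in target frame [-0.03  0.12  0.02]
```

```bash
python3 -m crank '[[0,0,0,0,-1,0,-1],[0,0,0,0,-2,0,-1],[0,0,0,0,-2.5,0,-1],[0,0,0,0,-2,0,-1],[0,-6.6,0,0,-1,0,-1],[0,-6.6,0,0,0,0,-1],[0,-6.6,0,0,0,0,-1],[0,-6.6,0,0,0,0,-1],[0,-6.6,0,0,0,0,-1],[0,-6.6,0,0,0,0,-1]]' >/dev/null;python3 go.py 506.5 -59 130 12.06
```

```text
t 5.2 pos [603.3 265.8 128.1] yaw [-90.    0.1  13.3] open 0.13 F [-0.9 -0.2 -2.4] q6 0.18
turn(tool deg) [-0.02  1.24 -0.13] shift now cm [-16.89  -0.16 -29.38] shift in target frame [-16.25  -0.19 -29.74]
```

```bash
python3 -m crank '[[0,1.2,0,-1,0,-2,-1],[0,0,0,-2,0,-3.5,-1],[0,0,0,-2,0,-3.5,-1],[0,0,0,-2,0,-3.5,-1],[0,0,0,-2,0,-3.5,-1],[0,0,0,-2,0,-3.5,-1],[0,0,0,-2,0,-3.5,-1],[0,0,0,-1.2,0,-2.5,-1],[0,0,0,-0.5,0,-1,-1],[0,0,0,0,0,0,-1]]' >/dev/null;python3 go.py 506.5 -59 130 12.06
```

```text
t 6.03 pos [513.  -33.6 132.5] yaw [-89.9  -0.1  12.9] open 0.133 F [ 0.1  0.1 -2.6] q6 -0.3
turn(tool deg) [-0.07  0.83  0.12] shift now cm [-1.2   0.25 -2.33] shift in target frame [-1.17  0.25 -2.35]
```

```bash
python3 -m crank '[[0,0.8,0,-0.6,0,-1.2,-1],[0,0,0,-0.5,0.5,-1.1,-1],[0,0,0,0,1.5,0,-1],[0,0,0,0,1.5,0,-1],[0,0,0,0,1,0,-1],[0,0,0,0,0.5,0,-1],[0,0,0,0,0,0,-1],[0,0,0,0,0,0,-1],[0,0,0,0,0,0,-1],[0,0,0,0,0,0,-1]]' >/dev/null;python3 go.py 506.5 -59 52 12.06
python3 - <<'E'
from h import *
for n in('top','scene'):
    im=cams.grab_frame(n);cv2.imwrite(f'pics/{n}2.png',im)
    u=proj(n,(506,-50,49)).astype(int)
    c=im[u[1]-45:u[1]+45,u[0]-57:u[0]+57];cv2.imwrite(f'pics/f_{n}.png',cv2.resize(c,None,fx=7,fy=7,interpolation=cv2.INTER_CUBIC)); print(n,u-[57,45])
E
```

```text
t 6.87 pos [509.3 -58.2  82.7] yaw [-89.9  -0.3  12.2] open 0.127 F [-0.1  0.5 -2.2] q6 -0.33
turn(tool deg) [-0.06  0.1   0.35] shift now cm [-0.31  3.07 -0.03] shift in target frame [-0.29  3.07 -0.02]
top [234 165]
scene [198 135]
```

View pics/f_scene.png

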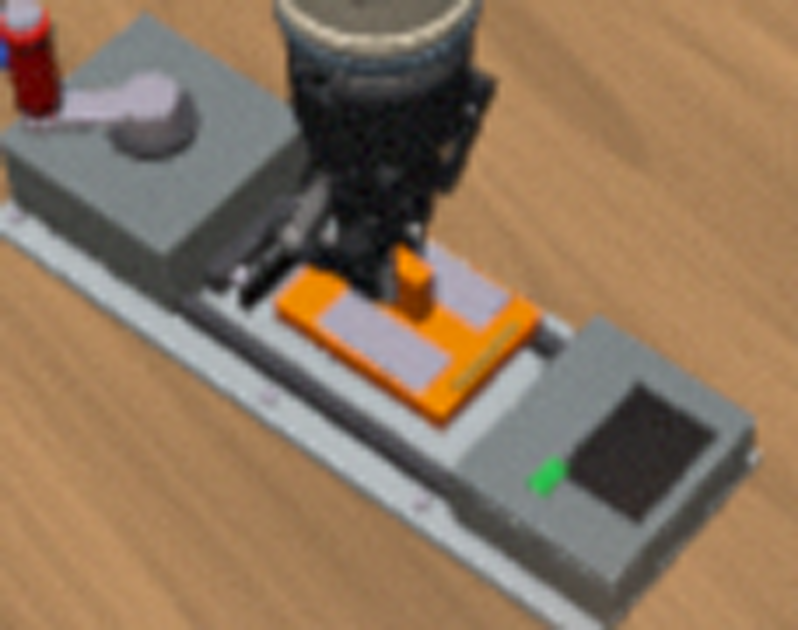

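View pics/f_top.png

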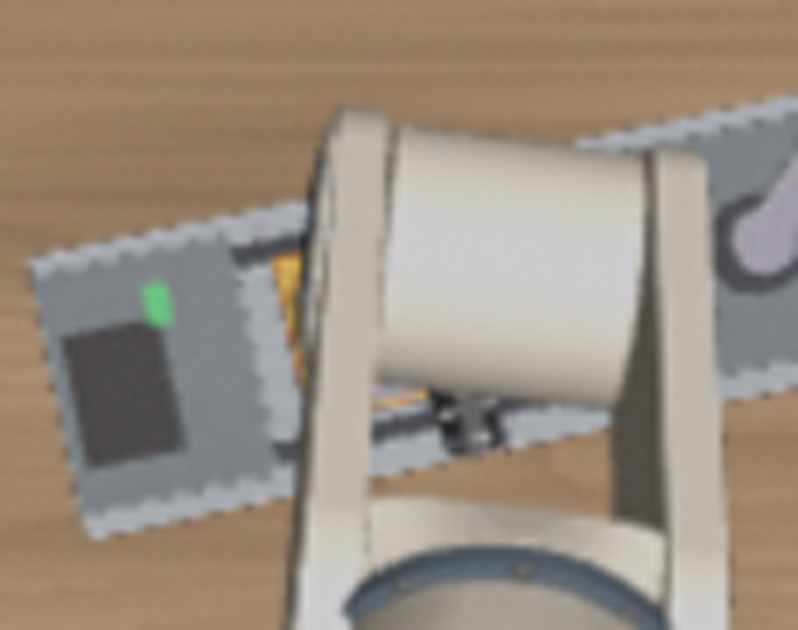

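```bash
python3 - <<'E'
from h import *
P=(537.0,-201.8,0.2105)
def D(w):
    d=np.array(w[:2])-P[:2];c,s=np.cos(P[2]),np.sin(P[2]);return np.array([c*d[0]+s*d[1],-s*d[0]+c*d[1]]).round(1)
for q in [(541,315),(440,413),(278,303)]:
    w=onz('scene',(198+q[0]/7-.43,135+q[1]/7-.43),63.5);print(w.round(1),D(w))
for q in [(272,262),(303,385)]:
    w=onz('top',(234+q[0]/7-.43,165+q[1]/7-.43),63.5);print('top',w.round(1),D(w))
print('tcp',D((509.3,-58.2)))
E
```

```text
[461.5  -4.8  63.5] [-32.6 208.4]
[530.2   7.6  63.5] [ 37.1 206.2]
[550.5 -85.2  63.5] [ 37.6 111.2]
top [530.6   8.2  63.5] [ 37.6 206.7]
top [476.7  -5.2  63.5] [-17.9 204.9]
tcp [  2.9 146.2]
```

```bash
python3 -m crank '[[0,0,0.3,-0.2,0.5,0,-1],[0,0,0,0,0.6,0,-1],[0,0,0,0,0.5,0,-1],[0,0,0,0,0,0,-1],[0,0,0,0,0,0,-1],[0,0,0,0,0,0,-1],[0,0,0,0,0,0,-1],[0,0,0,0,0,0,-1],[0,0,0,0,0,0,-1],[0,0,0,0,0,0,-1]]' >/dev/null;python3 go.py 506.9 -59 52 12.06
python3 - <<'E'
from h import *
im=cams.grab_frame('scene');cv2.imwrite('pics/s3.png',im)
c=im[160:210,230:290];cv2.imwrite('pics/g.png',cv2.resize(c,None,fx=12,fy=12,interpolation=cv2.INTER_CUBIC))
E
```

```text
t 7.8 pos [507.8 -58.8  65.9] yaw [-90.   -0.1  12.1] open 0.129 F [-0.8  0.2 -2.4] q6 -0.33
turn(tool deg) [-0.02  0.09  0.12] shift now cm [-0.09  1.39 -0.  ] shift in target frame [-0.09  1.39 -0.  ]
```

View pics/g.png

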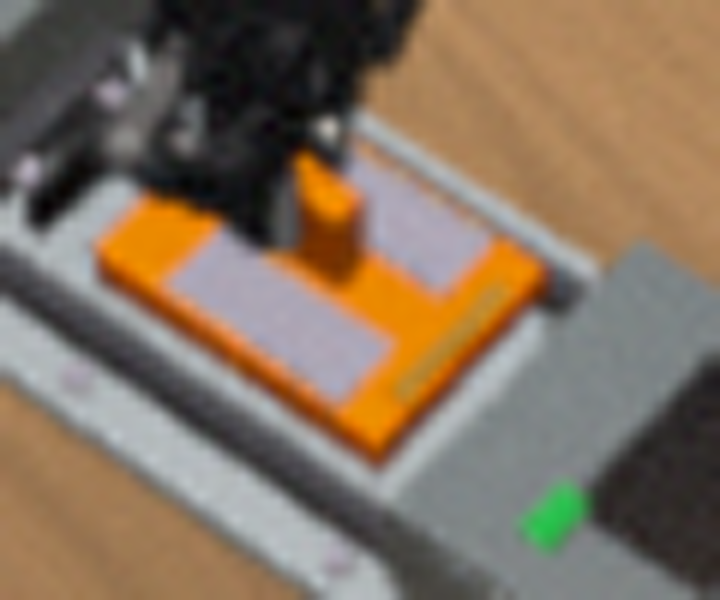

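```bash
python3 -m crank '[[0,0,0,-0.1,0,0,-1],[0,0,0,0,0.3,0,-1],[0,0,0,0,0.3,0,-1],[0,0,0,0,0.3,0,-1],[0,0,0,0,0.2,0,-1],[0,0,0,0,0.1,0,-1],[0,0,0,0,0,0,-1],[0,0,0,0,0,0,-1],[0,0,0,0,0,0,-1],[0,0,0,0,0,0,-1]]' >/dev/null;python3 go.py 506.9 -59 48 12.06
```

```text
t 8.68 pos [506.7 -59.   52.5] yaw [-90.   -0.1  12.1] open 0.127 F [ 0.2 -0.  -2.6] q6 -0.33
turn(tool deg) [-0.03  0.09  0.11] shift now cm [ 0.02  0.45 -0.  ] shift in target frame [ 0.02  0.45 -0.  ]
```

```bash
python3 -m crank '[[0,0,0,0,0.2,0,-1],[0,0,0,0,0.1,0,-1],[0,0,0,0,0.1,0,-1],[0,0,0,0,0.1,0,-1],[0,0,0,0,0,0,-1],[0,0,0,0,0,0,-1],[0,0,0,0,0,0,-1],[0,0,0,0,0,0,-1],[0,0,0,0,0,0,-1],[0,0,0,0,0,0,-1]]' >/dev/null;python3 go.py 506.9 -59 48 12.06
```

```text
t 9.52 pos [507.1 -59.   47.4] yaw [-90.   -0.2  12.1] open 0.13 F [ 0.2  0.2 -2.5] q6 -0.33
turn(tool deg) [-0.01  0.09  0.16] shift now cm [-0.02 -0.06  0.01] shift in target frame [-0.02 -0.06  0.01]
```

```bash
python3 -m crank '[[0,0,0,0,0.1,0,-1],[0,0,0,0,0,0,-1],[0,0,0,0,0,0,-1],[0,0,0,0,0,0,-1],[0,0,0,0,0,0,0.1],[0,0,0,0,0,0,0.1],[0,0,0,0,0,0,0.1],[0,0,0,0,0,0,0.1],[0,0,0,0,0,0,0.1],[0,0,0,0,0,0,0.1]]';python3 go.py 506.9 -59 120 12.06
```

```text
clock: 10.35
eef_pos: [508.2, -59.2, 47.8]
tcp_rot: [-1.571, -0.005, 0.212]
contact_force: [0.4, 0.6, -0.2]
opening: 0.55
t 10.35 pos [508.2 -59.2  47.8] yaw [-90.   -0.3  12.1] open 0.55 F [ 0.4  0.6 -0.2] q6 -0.33
turn(tool deg) [0.03 0.09 0.27] shift now cm [-0.09 -7.22  0.04] shift in target frame [-0.12 -7.22  0.04]
```

```bash
python3 -m crank '[[0,0,0,0,-0.5,0,0.1],[0,0,0,0,-1,0,0.1],[0,0,0,0,-2,0,0.1],[0,0,0,0,-3,0,0.1],[0,0,0,0,-3,0,0.1],[0,0,0,0.6,-3,-2,0.1],[0,0,0,1.2,-1.5,-3,0.1],[0,0,0,1.2,0,-3,0.1],[0,0,0,1.2,0,-3,0.1],[0,0,0,1.2,0,-3,0.1]]' >/dev/null;python3 go.py 578.7 -229.5 195 12
python3 - <<'E'
from h import *
for n in('top','scene'):
    im=cams.grab_frame(n);cv2.imwrite(f'pics/{n}4.png',im)
im=cv2.imread('pics/scene4.png')
c=im[120:220,190:310];cv2.imwrite('pics/g4.png',cv2.resize(c,None,fx=6,fy=6,interpolation=cv2.INTER_CUBIC))
E
```

```text
t 11.18 pos [ 588.4 -184.7  203.3] yaw [-90.   -0.3  12.5] open 0.547 F [0.2 0.9 0. ] q6 -0.53
turn(tool deg) [0.04 0.48 0.26] shift now cm [-1.92  0.82 -4.16] shift in target frame [-1.88  0.83 -4.18]
```

View pics/g4.png

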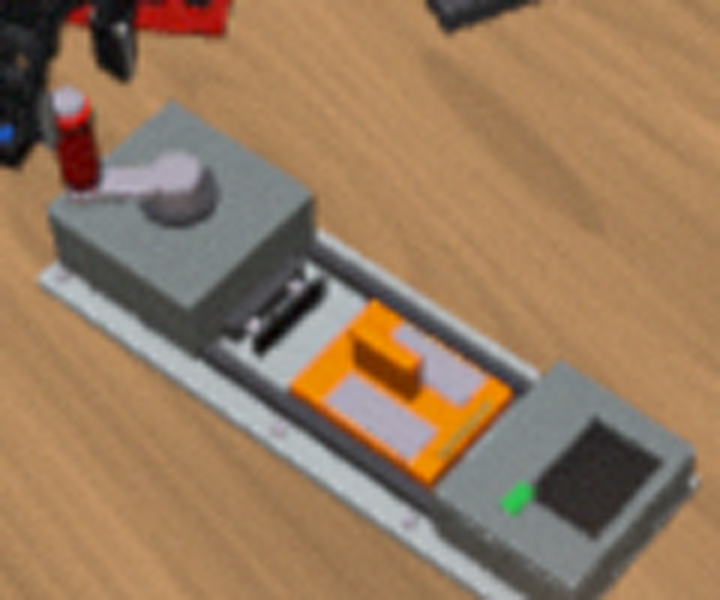

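View pics/top4.png

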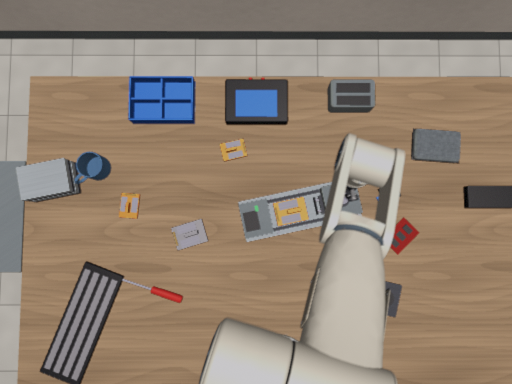

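```bash
python3 -m crank '[[0,0.5,0.2,-1,0.4,-2.1,0.1],[0,0,0,-0.9,0.4,-2,0.1],[0,0,0,0,0,0,0.1],[0,0,0,0,0,0,0.1],[0,0,0,0,0,0,0.1],[0,0,0,0,0,0,0.1],[0,0,0,0,0,0,0.1],[0,0,0,0,0,0,0.1],[0,0,0,0,0,0,0.1],[0,0,0,0,0,0,0.1]]' >/dev/null;python3 go.py 579.2 -229.5 116 12
python3 - <<'E'
from h import *
im=cams.grab_frame('scene');cv2.imwrite('pics/s5.png',im)
c=im[100:175,160:260];cv2.imwrite('pics/g5.png',cv2.resize(c,None,fx=7,fy=7,interpolation=cv2.INTER_CUBIC))
for z in (149,155): print(onz('scene',(200.65,136.35),z),onz('top',(355.35,182.75),z))
E
```

```text
t 12.12 pos [ 579.  -227.7  198.9] yaw [-90.1  -0.2  11.9] open 0.554 F [0.3 0.8 0.1] q6 -0.59
turn(tool deg) [ 0.06 -0.11  0.19] shift now cm [-0.04  8.29 -0.17] shift in target frame [-0.02  8.29 -0.18]
[ 576.86568568 -234.66643296  149.        ] [ 581.21723841 -231.51661828  149.        ]
[ 579.13798978 -229.67413526  155.        ] [ 580.60932619 -230.34779619  155.        ]
```

View pics/g5.png

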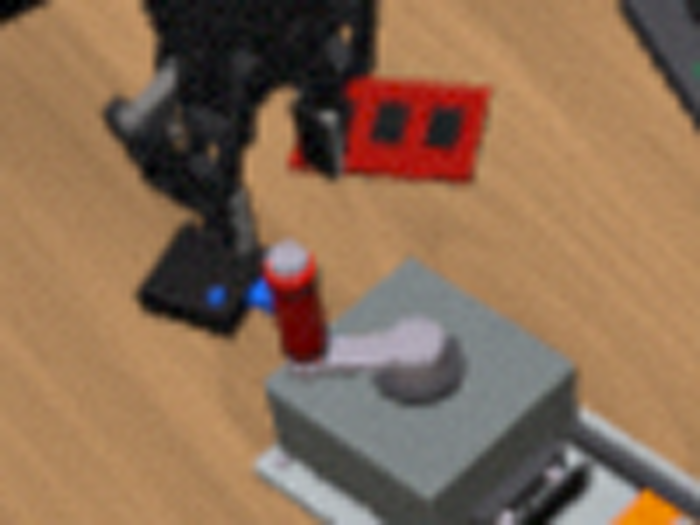

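```bash
python3 -m crank '[[0,0,0,0,1,-0.1,0.1],[0,0,0,0,2,0,0.1],[0,0,0,0,2,0,0.1],[0,0,0,0,1.2,0,0.1],[0,0,0,0,0,0,0.1],[0,0,0,0,0,0,0.1],[0,0,0,0,0,0,0.1],[0,0,0,0,0,0,0.1],[0,0,0,0,0,0,0.1],[0,0,0,0,0,0,0.1]]' >/dev/null;python3 go.py 579.2 -229.5 116 12
```

```text
t 13.0 pos [ 580.7 -229.   134. ] yaw [-90.2  -0.3  11.9] open 0.549 F [ 0.   0.3 -0.3] q6 -0.59
turn(tool deg) [ 0.15 -0.09  0.34] shift now cm [-0.17  1.8  -0.01] shift in target frame [-0.16  1.8  -0.01]
```

```bash
python3 -m crank '[[0,0,0,-0.1,0.8,0,0.1],[0,0,0,0,0.6,0,0.1],[0,0,0,0,0.2,0,0.1],[0,0,0,0,0.2,0,0.1],[0,0,0,0,0,0,0.1],[0,0,0,0,0,0,0.1],[0,0,0,0,0,0,0.1],[0,0,0,0,0,0,0.1],[0,0,0,0,0,0,0.1],[0,0,0,0,0,0,0.1]]' >/dev/null;python3 go.py 579.2 -229.5 116 12
python3 - <<'E'
from h import *
im=cams.grab_frame('scene');cv2.imwrite('pics/s6.png',im)
c=im[100:175,160:260];cv2.imwrite('pics/g6.png',cv2.resize(c,None,fx=7,fy=7,interpolation=cv2.INTER_CUBIC))
E
```

```text
t 13.83 pos [ 580.6 -229.6  115.5] yaw [-90.2  -0.5  11.9] open 0.552 F [0.6 1.  0.1] q6 -0.59
turn(tool deg) [ 0.23 -0.09  0.46] shift now cm [-0.13 -0.05  0.04] shift in target frame [-0.13 -0.05  0.04]
```

View pics/g6.png

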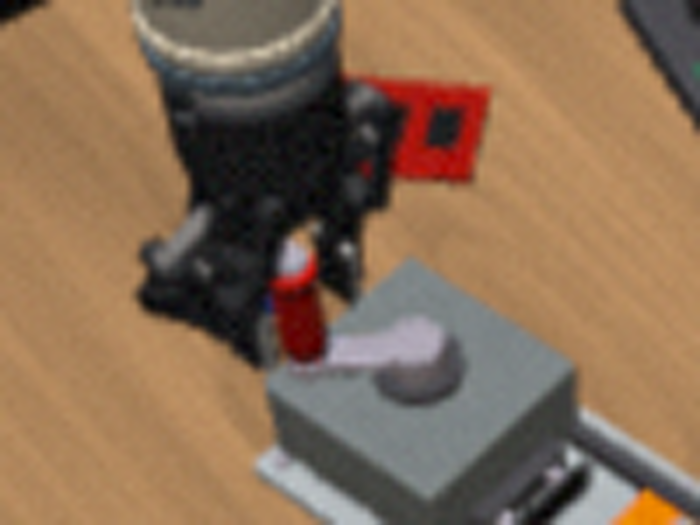

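```bash
python3 -m crank '[[0,0,0,0,0,0,-1],[0,0,0,0,0,0,-1],[0,0,0,0,0,0,-1],[0,0,0,0,0,0,-1],[0,0,0,0,0,0,-1],[0,0,0,0,0,0,-1],[0,0,0,0,0,0,-1],[0,0,0,0,0,0,-1],[0,0,0,0,0,0,-1],[0,0,0,0,0,0,-1]]' 60 >/dev/null;python3 go.py 579.2 -229.5 116 12
python3 - <<'E'
from h import *
im=cams.grab_frame('scene');cv2.imwrite('pics/s7.png',im)
c=im[100:175,160:260];cv2.imwrite('pics/g7.png',cv2.resize(c,None,fx=7,fy=7,interpolation=cv2.INTER_CUBIC))
E
```

```text
t 14.72 pos [ 580.4 -229.8  116. ] yaw [-90.2  -0.4  11.9] open 0.241 F [-0.8  0.3  0.9] q6 -0.59
turn(tool deg) [ 0.25 -0.08  0.44] shift now cm [-0.11 -0.    0.05] shift in target frame [-0.11 -0.    0.05]
```

View pics/g7.png

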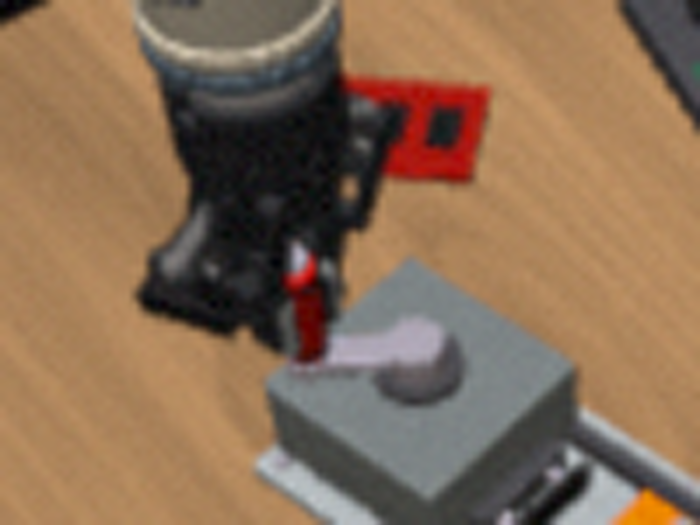

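```bash
python3 -m crank '[[0,0,0,-0.69,0,-0.58,-1],[0,0,0,-0.78,0,-0.45,-1],[0,0,0,-0.85,0,-0.31,-1],[0,0,0,-0.89,0,-0.16,-1],[0,0,0,0,0,0,-1],[0,0,0,0,0,0,-1],[0,0,0,0,0,0,-1],[0,0,0,0,0,0,-1],[0,0,0,0,0,0,-1],[0,0,0,0,0,0,-1]]'
cat > th.py <<'E'
from h import *
s=r.sense();p=s['eef_pos'];v=np.array(p[:2])-[537.5,-202.5];yaw=s['tcp_rot'][2]
th=np.degrees(np.arctan2(v[1],v[0]))
tt=th-np.degrees(yaw)
rad=np.array([np.cos(np.radians(th)),np.sin(np.radians(th))]);tan=np.array([rad[1],-rad[0]]);f=np.array(s['contact_force'][:2])
print('t',round(s['clock'],2),'pos',np.round(p,1),'th',th.round(1),'tool th',tt.round(1),'r',np.hypot(*v).round(1),'Frad',(f@rad).round(1),'Ftan(cw)',(f@tan).round(1),'Fz',round(s['contact_force'][2],1),'open',round(s['opening'],3),'rpy',np.degrees(s['tcp_rot']).round(1))
E
python3 th.py
```

```text
clock: 15.6
eef_pos: [557.6, -248.8, 116.0]
tcp_rot: [-1.574, -0.02, 0.208]
contact_force: [0.2, 0.5, 2.2]
opening: 0.241
t 15.6 pos [ 557.6 -248.8  116. ] th -66.5 tool th -78.4 r 50.5 Frad -0.4 Ftan(cw) -0.4 Fz 2.2 open 0.241 rpy [-90.2  -1.1  11.9]
```

```bash
python3 -m crank '[[0,0,0.5,-1.04,0,-0.11,-1],[0,0,0.5,-1.05,0,0.08,-1],[0,0,0,-1.01,0,0.27,-1],[0,0,0,-0.95,0,0.45,-1],[0,0,0,-0.85,0,0.62,-1],[0,0,0,-0.72,0,0.76,-1],[0,0,0,-0.57,0,0.88,-1],[0,0,0,-0.4,0,0.97,-1],[0,0,0,-0.22,0,1.03,-1],[0,0,0,-0.03,0,1.05,-1]]'
python3 th.py
```

```text
clock: 16.43
eef_pos: [489.9, -215.2, 116.0]
tcp_rot: [-1.602, -0.026, 0.211]
contact_force: [-2.2, -10.8, 1.1]
opening: 0.246
t 16.43 pos [ 489.9 -215.2  116. ] th -165.0 tool th -177.1 r 49.3 Frad 4.9 Ftan(cw) -9.9 Fz 1.1 open 0.246 rpy [-91.8  -1.5  12.1]
```

```bash
python3 -m crank '[[0.5,0,0.4,0.05,0,1.05,-1],[0.5,0,0.4,0.24,0,1.02,-1],[0.5,0,0.4,0.41,0,0.97,-1],[0.3,0,0.3,0.57,0,0.88,-1],[0,0,0,0.72,0,0.77,-1],[0,0,0,0.84,0,0.63,-1],[0,0,0,0.94,0,0.48,-1],[0,0,0,1.01,0,0.29,-1],[0,0,0,1.04,0,0.11,-1],[0,0,0,1.05,0,-0.07,-1]]'
python3 th.py
```

```text
clock: 17.27
eef_pos: [541.4, -152.1, 115.9]
tcp_rot: [-1.594, 0.01, 0.217]
contact_force: [-10.5, -12.8, 7.1]
opening: 0.241
t 17.27 pos [ 541.4 -152.1  115.9] th 85.6 tool th 73.2 r 50.5 Frad -13.6 Ftan(cw) -9.5 Fz 7.1 open 0.241 rpy [-91.3   0.6  12.5]
```

```bash
python3 -m crank '[[0.4,0,-0.2,0.97,0,-0.41,-1],[0.4,0,-0.2,0.88,0,-0.58,-1],[0.4,0,-0.2,0.76,0,-0.73,-1],[0,0,0,0.61,0,-0.85,-1],[0,0,0,0.44,0,-0.95,-1],[0,0,0,0.26,0,-1.02,-1],[0,0,0,0.07,0,-1.05,-1],[0,0,0,-0.12,0,-1.04,-1],[0,0,0,-0.31,0,-1.0,-1],[0,0,0,-0.48,0,-0.93,-1]]'
python3 th.py
python3 - <<'E'
from h import *
im=cams.grab_frame('scene');cv2.imwrite('pics/s8.png',im)
c=im[120:220,190:310];cv2.imwrite('pics/g8.png',cv2.resize(c,None,fx=6,fy=6,interpolation=cv2.INTER_CUBIC))
E
```

```text
clock: 18.1
eef_pos: [586.5, -217.5, 116.0]
tcp_rot: [-1.547, 0.009, 0.216]
contact_force: [0.1, 9.7, 1.9]
opening: 0.246
t 18.1 pos [ 586.5 -217.5  116. ] th -17.0 tool th -29.3 r 51.2 Frad -2.7 Ftan(cw) -9.3 Fz 1.9 open 0.246 rpy [-88.6   0.5  12.4]
```

View pics/g8.png

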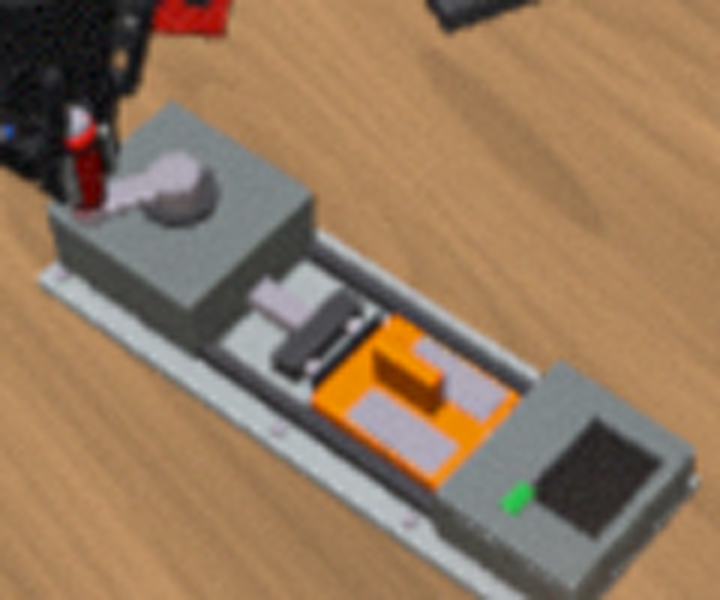

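```bash
python3 -m crank '[[-0.4,0,-0.2,-0.6,0,-0.86,-1],[-0.4,0,-0.2,-0.75,0,-0.74,-1],[-0.3,0,-0.1,-0.87,0,-0.59,-1],[0,0,0,-0.96,0,-0.42,-1],[0,0,0,-1.02,0,-0.24,-1],[0,0,0,-1.05,0,-0.05,-1],[0,0,0,-1.04,0,0.15,-1],[0,0,0,0,0,0,-1],[0,0,0,0,0,0,-1],[0,0,0,0,0,0,-1]]' >/dev/null
cat > look.py <<'E'
import sys
from h import *
exec(open('th.py').read().split('\n',1)[1])
n=sys.argv[1]
im=cams.grab_frame('scene');cv2.imwrite(f'pics/s{n}.png',im)
c=im[120:220,190:310];cv2.imwrite(f'pics/g{n}.png',cv2.resize(c,None,fx=6,fy=6,interpolation=cv2.INTER_CUBIC))
E
cat > rib.py <<'E'
import sys
from h import *
P=(537.0,-201.8,0.2105)
def D(w):
    d=np.array(w[:2])-P[:2];c,s=np.cos(P[2]),np.sin(P[2]);return np.array([c*d[0]+s*d[1],-s*d[0]+c*d[1]])
for n in sys.argv[1:]:
    im=cv2.imread(f'pics/{n}.png')
    hsv=cv2.cvtColor(im,cv2.COLOR_BGR2HSV)
    m=cv2.inRange(hsv,(5,150,60),(25,255,205));m[:168]=0;m[212:]=0;m[:,:240]=0;m[:,292:]=0
    k,l,st,ce=cv2.connectedComponentsWithStats(m)
    i=1+np.argmax(st[1:,4]);w=(l==i)*(235.-hsv[...,2]);yy,xx=np.mgrid[:384,:512]
    u=np.array([(w*xx).sum(),(w*yy).sum()])/w.sum()
    print(n,'area',st[i,4],u.round(2),'dock',D(onz('scene',u,32)).round(2))
E
python3 look.py 9; python3 rib.py scene4 s8 s9
```

```text
t 18.98 pos [ 538.  -252.8  116. ] th -89.4 tool th -101.6 r 50.3 Frad -0.5 Ftan(cw) -0.8 Fz 0.2 open 0.238 rpy [-89.5  -1.1  12.2]
scene4 area 79 [259.59 192.28] dock [ 19.59 188.17]
s8 area 68 [257.55 183.82] dock [ -1.59 162.23]
s9 area 69 [259.82 185.27] dock [ -1.85 171.58]
```

View pics/g9.png

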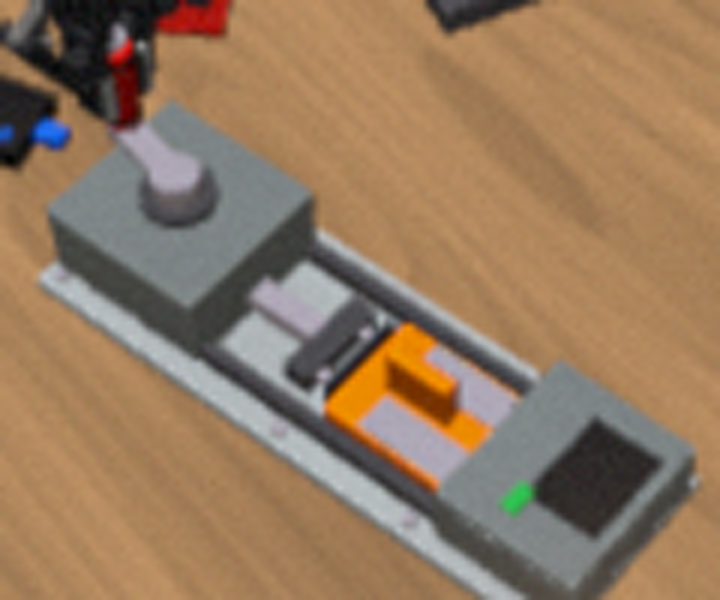

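```bash
python3 -m crank '[[0,0,0.3,0,0,0,-1],[0,0,0.3,0,0,0,-1],[0,0,0.3,-0.4,0,0.1,-1],[0,0,0,-0.8,0,0.25,-1],[0,0,0,-0.93,0,0.49,-1],[0,0,0,-0.82,0,0.65,-1],[0,0,0,-0.69,0,0.79,-1],[0,0,0,-0.53,0,0.9,-1],[0,0,0,-0.2,0,0.5,-1],[0,0,0,-0.15,0,0.5,-1]]' >/dev/null
python3 look.py 10; python3 rib.py s8 s9 s10;python3 th.py
```

```text
t 19.87 pos [ 497.6 -231.6  116.1] th -143.9 tool th -156.3 r 49.4 Frad 5.9 Ftan(cw) -10.8 Fz -5.3 open 0.243 rpy [-91.   -1.3  12.4]
s8 area 68 [257.55 183.82] dock [ -1.59 162.23]
s9 area 69 [259.82 185.27] dock [ -1.85 171.58]
s10 area 65 [261.23 186.3 ] dock [ -1.62 177.68]
t 19.92 pos [ 497.2 -231.   116. ] th -144.8 tool th -157.2 r 49.4 Frad 5.2 Ftan(cw) -6.9 Fz -3.6 open 0.241 rpy [-91.   -1.3  12.4]
```

```bash
python3 -m crank '[[0.3,0,0.3,0,0,0,-1],[0.3,0,0.3,0,0,0,-1],[0.3,0,0.3,-0.15,0,0.5,-1],[0,0,0,-0.2,0,0.8,-1],[0,0,0,-0.1,0,0.8,-1],[0,0,0,0,0,0.5,-1],[0,0,0,0.04,0,0.5,-1],[0,0,0,0.1,0,0.5,-1],[0,0,0,0,0,0,-1],[0,0,0,0,0,0,-1]]' >/dev/null
python3 th.py;python3 look.py 11; python3 rib.py  s9 s10 s11
```

```text
t 20.75 pos [ 488.5 -206.2  116. ] th -175.6 tool th -188.3 r 49.1 Frad 0.7 Ftan(cw) -1.1 Fz -0.6 open 0.239 rpy [-91.1  -0.2  12.6]
t 20.75 pos [ 488.5 -206.2  116. ] th -175.6 tool th -188.3 r 49.1 Frad 0.7 Ftan(cw) -1.1 Fz -0.6 open 0.239 rpy [-91.1  -0.2  12.6]
s9 area 69 [259.82 185.27] dock [ -1.85 171.58]
s10 area 65 [261.23 186.3 ] dock [ -1.62 177.68]
s11 area 65 [261.24 186.3 ] dock [ -1.63 177.72]
```

```bash
python3 -m crank '[[0.5,0,0,0,0,0,-1],[0.4,0,0,0,0,0,-1],[0,0,0,0,0,0,-1],[0,0,0,0,0,0,-1],[0,0,0,0,0,0,-1],[0,0,0,0,0,0,-1],[0,0,0,0,0,0,-1],[0,0,0,0.06,0,0.3,-1],[0,0,0,0.06,0,0.3,-1],[0,0,0,0.07,0,0.3,-1]]' >/dev/null
python3 th.py;python3 look.py 12; python3 rib.py  s10 s11 s12; python3 th.py
```

```text
t 21.63 pos [ 488.5 -201.5  116. ] th 178.8 tool th 166.0 r 49.0 Frad 2.7 Ftan(cw) -13.5 Fz -3.2 open 0.24 rpy [-90.5  -0.1  12.8]
t 21.63 pos [ 488.5 -201.5  116. ] th 178.8 tool th 166.0 r 49.0 Frad 2.7 Ftan(cw) -13.5 Fz -3.2 open 0.24 rpy [-90.5  -0.1  12.8]
s10 area 65 [261.23 186.3 ] dock [ -1.62 177.68]
s11 area 65 [261.24 186.3 ] dock [ -1.63 177.72]
s12 area 65 [261.24 186.3 ] dock [ -1.62 177.69]
t 21.68 pos [ 488.5 -201.2  116. ] th 178.5 tool th 165.7 r 49.0 Frad 1.0 Ftan(cw) -12.7 Fz -3.7 open 0.242 rpy [-90.5  -0.1  12.8]
```

```bash
python3 -m crank '[[0,0,0,0,0,0,-1],[0,0,0,0,0,0,-1],[0,0,0,0,0,0,-1],[0,0,0,0,0,0,-1],[0,0,0,0,0,0,-1],[0,0,0,0,0,0,-1],[0,0,0,0,0,0,-1],[0,0,0,0,0,0,-1],[0,0,0,0.08,0,0.3,-1],[0,0,0,0.09,0,0.3,-1]]' >/dev/null
python3 th.py;python3 look.py 13; python3 rib.py s12 s13; python3 th.py
```

```text
t 22.52 pos [ 488.7 -197.8  116. ] th 174.5 tool th 161.6 r 49.0 Frad 1.4 Ftan(cw) -13.0 Fz -3.2 open 0.245 rpy [-90.9  -0.1  12.9]
t 22.52 pos [ 488.7 -197.8  116. ] th 174.5 tool th 161.6 r 49.0 Frad 1.4 Ftan(cw) -13.0 Fz -3.2 open 0.245 rpy [-90.9  -0.1  12.9]
s12 area 65 [261.24 186.3 ] dock [ -1.62 177.69]
s13 area 65 [261.24 186.3 ] dock [ -1.62 177.72]
t 22.57 pos [ 488.7 -197.6  116. ] th 174.3 tool th 161.3 r 49.0 Frad 1.0 Ftan(cw) -12.1 Fz -2.2 open 0.242 rpy [-90.9  -0.1  12.9]
```

```bash
python3 -m crank '[[0,0,0,0,0,0,-1],[0,0,0,0,0,0,-1],[0,0,0,0.1,0,0.3,-1],[0,0,0,0.1,0,0.3,-1],[0,0,0,0,0,0,-1],[0,0,0,0,0,0,-1],[0,0,0,0,0,0,-1],[0,0,0,0,0,0,-1],[0,0,0,0,0,0,-1],[0,0,0,0,0,0,-1]]' >/dev/null
python3 th.py;python3 look.py 14; python3 rib.py s12 s14
```

```text
t 23.4 pos [ 489.2 -194.1  116. ] th 170.1 tool th 157.1 r 49.1 Frad 0.5 Ftan(cw) -4.0 Fz -0.9 open 0.242 rpy [-91.2  -0.   13. ]
t 23.4 pos [ 489.2 -194.1  116. ] th 170.1 tool th 157.1 r 49.1 Frad 0.5 Ftan(cw) -4.0 Fz -0.9 open 0.242 rpy [-91.2  -0.   13. ]
s12 area 65 [261.24 186.3 ] dock [ -1.62 177.69]
s14 area 65 [261.25 186.31] dock [ -1.62 177.77]
```

View pics/g14.png

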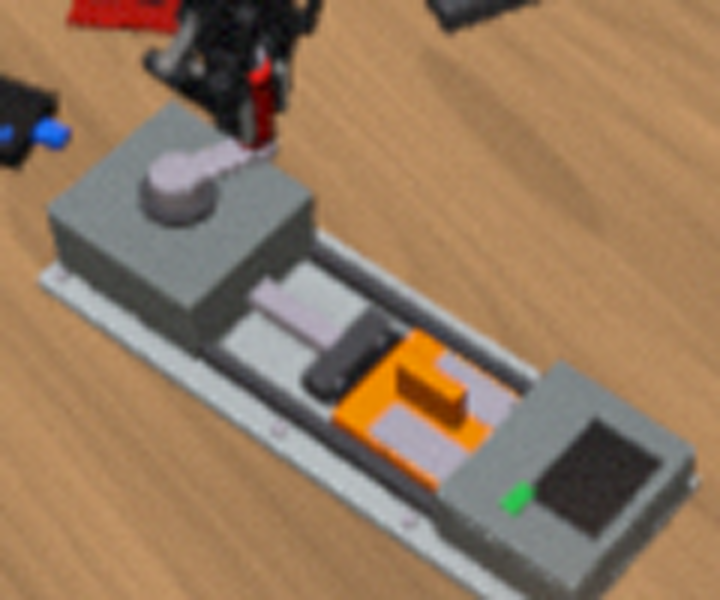

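```bash
python3 -m crank '[[0,0,0,0,0,0,0.1],[0,0,0,0,0,0,0.1],[0,0,0,0,0,0,0.1],[0,0,0,0,0,0,0.1],[0,0,0,0,0,0,0.1],[0,0,0,0,-0.5,0,0.1],[0,0,0,0,-1,0,0.1],[0,0,0,0,-2,0,0.1],[0,0,0,0,-2,0,0.1],[0,0,0,0,-2,0,0.1]]' >/dev/null
python3 th.py
python3 -m crank '[[0,0,0,0,-2,0,0.1],[0,0,0,0,-2,0,0.1],[0,0,0,0,-2,0,0.1],[0,0,0,0,-1,0,0.1],[0,0,0,0,0,-2,0.1],[0,0,0,0,0,-3,0.1],[0,0,0,0,0,-3,0.1],[0,0,0,0,0,-2,0.1],[0,0,0,0,0,0,0.1],[0,0,0,0,0,0,0.1]]' >/dev/null
python3 th.py;python3 look.py 15; python3 rib.py s14 s15
```

```text
t 24.28 pos [ 486.7 -190.1  192.2] th 166.3 tool th 153.3 r 52.3 Frad -0.6 Ftan(cw) -0.3 Fz 0.2 open 0.551 rpy [-90.8   0.3  13. ]
t 25.12 pos [ 511.6 -289.7  280.8] th -106.5 tool th -119.7 r 91.0 Frad -0.0 Ftan(cw) 0.4 Fz 0.2 open 0.55 rpy [-91.2  -0.4  13.1]
t 25.12 pos [ 511.6 -289.7  280.8] th -106.5 tool th -119.7 r 91.0 Frad -0.0 Ftan(cw) 0.4 Fz 0.2 open 0.55 rpy [-91.2  -0.4  13.1]
s14 area 65 [261.25 186.31] dock [ -1.62 177.77]
s15 area 65 [261.24 186.3 ] dock [ -1.61 177.71]
```

View pics/s15.png

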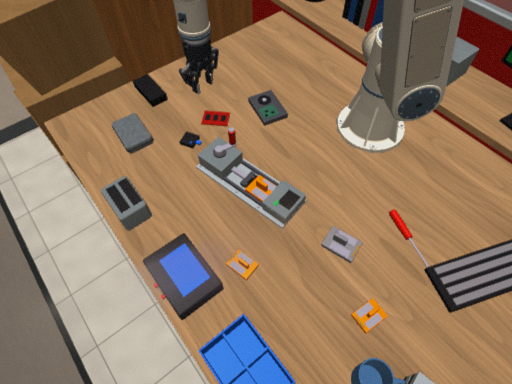

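View pics/g15.png

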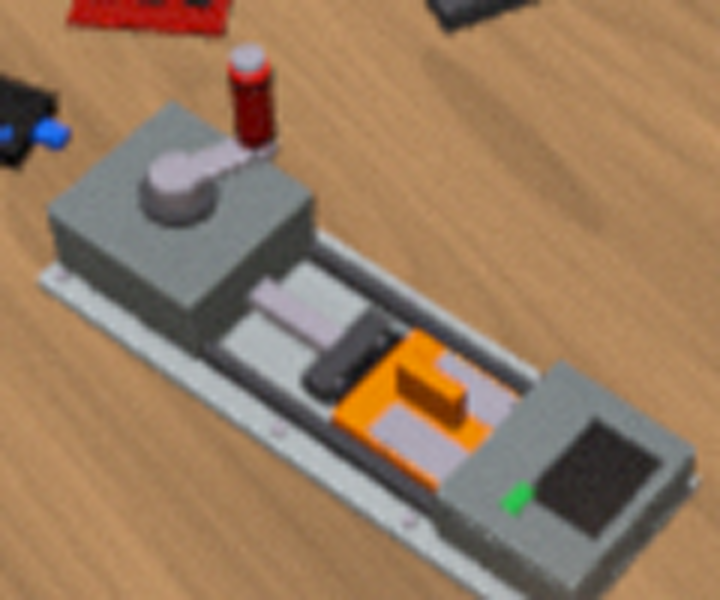

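```bash
python3 -c "
from rig import order;print(order.sign_off())"
```

```text
the job is handed in; nothing more can be done
None
```

The orange carrier is seated in the bay and clamped at an estimated 35 N. I handed the job in at about 25 s of the 72 s allowed.

- **Carrier:** I laid it flat in the channel with the contact end towards the bay and let go. No side force showed as it went between the rails.
- **Cranking:** I held the red sleeve the whole time and turned it clockwise about 517°.
- **Seating:** The pictures show the carrier stopped about 12 mm inside the bay mouth. It then held its place to within 0.1 mm while the crank turned about 50° further.
- **Clamp force:** 35 N is worked out, not measured directly. The crank angle past the stop gave about 33 N and the push at the sleeve gave about 29 N. I then turned a last 4°, which brings the angle estimate to about 35 N. Both estimates are well under 60 N.
- **After letting go:** The last picture shows the crank and the carrier unmoved, and nothing else on the bench disturbed. The robot touches nothing, and the tool force reads about zero.

No check failed. The only disagreement is the few newtons between the two force estimates.

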